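# Unscrew the blender's worn drive coupling and keep hold of it

## Robot

A 7-joint arm with a two-finger parallel gripper is mounted at the origin on the work surface. World frame = base frame: x ahead of the robot, y to its left, z up, the work surface at z = 0. Lengths are in mm, angles in rad, forces in N, time in s.
With the tool pointing down it reaches from about 425 to 875 mm from the base axis. Payload 8.4 kg.
Tool frame: the origin (TCP) lies at the very end of the fingers, on their centre line; the grasp point (between the pads) lies 19 mm behind it; z points along the fingers, y is the line along which they close (so a half turn about z gives the same grasp; the last joint's range is limited). The gripper opens to 85 mm and grips with 20 to 120 N. Pads are 22 mm wide; open, the fingers measure 114 mm over their backs; the gripper's body (76 mm by 85 mm) begins 54 mm behind the grasp point. The pads swing forward as they close: fully open they stand 13 mm farther back than shut.
Start: joints at [1.122, 0.333, 0.04, 1.465, -0.013, 1.343, -0.059], TCP at [222.738, -610.615, 201.508] pointing down, gripper open.
Joint ranges: [-2.58, 2.58], [-0.38, 2.09], [-1.3, 1.39], [0.25, 2.4], [-1.5, 4.64], [0.08, 2.09], [-2.65, 2.65]. Speed limits (rad/s): [2.22, 2.22, 2.79, 2.79, 3.14, 3.14, 3.14].

## Interface

Orientations are given as a unit quaternion [x, y, z, w].
In Python, from plant import manip gives the robot as it stands.
- The arm moves only by the tool step_arm, never from a script. Its argument "rows" is a list of rows, each a list of 3 entries, a list of its own where there are three numbers: the shift along the world's x, y, z each as a share of 0.08 m, from -1 to 1, then the turn, a rotation vector about the world's x, y, z each as a share of 180 degrees, from -1 to 1, then the opening, from -1 (shut) to 1 (fully open), so that 0 is half open. In form: [[[x, y, z], [wx, wy, wz], jaw], ...]. A call has 1 to 8 rows; each row is the pose to reach, as a shift and turn from the pose commanded when the call began, turning the shorter way round; what a row does not reach only later rows make up. A row lasts 1/8 s, in which the tool goes at most 62.5 mm and 10.7 degrees, less where a joint would pass 70% of its speed; a pose out of reach is approached as far as the arm can. A call with a number of a shift or a turn outside -1 to 1 is refused whole. A call with a gripper value outside its range is refused whole. The fingers move at their own pace and stop on an object; "newtons" is the grip in N (left out, the last holds). Time passes only in rows, so rows that repeat a pose let the fingers close. It gives the time, the measured TCP pose, the force, the opening and the grip force at its end, in the units of the state.
- manip.state(): the state, without advancing time (a new reading comes with each control period).
- manip.read_camera(name): name is "scene" or "side" or "wrist"; returns a dict with "frame" (420x560x3 uint8, red, green, blue), "intrinsics" (3x3 intrinsics, pixels), "position" and "orientation" of the camera in the world; the wrist camera has in their place "tool_from_camera" (4x4, takes a point from camera to tool coordinates, whose origin is the TCP and whose axes are the flange's). Camera axes: x right, y down, z forward; pixel columns grow to the right and rows downward; lengths in mm; the calibration is good to about 2 mm. A picture is of the moment at which its call begins: read the wrist's pose just before it. There is no depth.
- manip.finish_job(): hands the job in; it is judged then, once.
The state is a dict: "clock": time; "q": joint angles; "qvel": joint speeds; "joint_efforts": joint torques, N m; "position": TCP position; "tool_rot": TCP orientation; "wrist_force": force on the tool from outside, world axes, zero at the start; "torque": the same for the moment, N m; "gripper_width": opening from 0.0 (shut) to 1.0 (fully open); "grasp_force": force on a finger pad.
Only numpy, scipy, OpenCV 4.12 (cv2) and the standard library are available. Lean on these libraries where they do the work, as an engineer would, in place of code of your own. Each camera call takes 0.05 s, during which the arm holds its last target. There are 200 camera calls.

## Task

The cream-coloured drive coupling on top of the red blender motor base is worn, so unscrew it; some of these bases have a right-hand thread and some a left-hand one, with nothing outside to tell which, so try it both ways and go on the way that loosens. Once it has come off its thread, lift it off and finish with it still gripped and held still in the air, its underside at least 7 cm above the black deck it sat on, touching nothing but the gripper. Do not let go of it at the end, and leave the other things on the worktop where they stand.

Things in the scene. Friction and masses are not known exactly. Their poses are not given: they have to be found in the camera images.
- blender: Blender motor base, dark-red enamel, round, 192 mm across at the foot, 166 mm at the top, fixed to the worktop. Origin: centre of its underside, z up; the steel panel with the speed dial faces its -x. Its flat top, the black deck, is 150 mm above the worktop. The motor shaft is locked and does not turn.
- seat (a point): Middle of the blender's deck, 150 mm above the worktop, on the axis of spindle and coupling; axes as the blender's. Around it four black dogs that locate the jar stand on the deck at 45, 135, 225 and 315 degrees, 67 to 79 mm from the axis, 26 mm wide, 18 mm high; the rest of the deck is free.
- coupling: Worn drive coupling: round cream nylon hub, 50 mm across, 38 mm high, 0.12 kg, with six low drive teeth (5 mm more) on its black top. Origin: centre of its underside; z up along its axis, x towards the red mark. It starts screwed down on the spindle, underside 1 mm above the deck, its x along the blender's x. Grip it round its side, at any yaw.
- mark (a point): The red mark on the rim of the coupling's top (a red stripe runs down its side from it), 22 mm from its axis and 38 mm above its underside; it shows how far the coupling has turned.
- spindle_top (a point): Top of the fixed steel spindle, 23 mm above the deck, hidden inside the coupling. Coarse thread, right- or left-hand: turned the wrong way the coupling stops dead within 0.05 rad; the right way it turns easily (0.1 to 0.4 N m), rises 3.5 mm per rad, is off the thread from 1.7 rad, stops at 2.2 rad and between these lifts straight off (20 mm to clear), not before.
- pot: Utensil pot, dark teal with a terracotta foot, 132 mm across and 195 mm high, three wooden spoons standing up to 340 mm above the worktop and leaning out up to 90 mm from its axis. Origin: centre of its underside. Stands fast, 215 to 270 mm from the blender's axis.
- jar: The blender's own jar with its lid on, clear with a black collar, 134 mm across and 247 mm high, handle out to 109 mm on its +y side, 0.95 kg, standing on the worktop. Origin: centre of its underside. A bystander.
- dish: White saucer, 124 mm across and 18 mm high, on the worktop. Origin: centre of its underside. A bystander.
- spare: The new coupling, black with a yellow mark, the same size as the worn one, lying on the saucer. Origin: centre of its underside. A bystander: leave it there.
- driver: Screwdriver with a red handle, about 200 mm long, lying on the worktop along its own x. A bystander.
- mug: Blue mug, 82 mm across and 92 mm high, handle on its +y side. Origin: centre of its underside. A bystander.
- mill: Dark wooden pepper mill, 60 mm across and 168 mm high. Origin: centre of its underside. A bystander.

How it is judged:
By the outcome, as a careful person would: the job done as asked, in the order asked, and still so for the second after the job is handed in, while the arm keeps its last pose, push and grip.
It also fails if it takes over 42 s, if anything falls off the work surface, if the arm or the gripper's body presses on something with over 40 N, if the wrist force passes 120 N, or if a joint passes its speed limit or range.

## Working session

There is one attempt and no reset: what is moved stays moved. The work goes in short steps, Python scripts to look and compute and a tool call to move; the robot and the scene stay as the last step left them, time stands still between calls to the robot, and variables do not carry over. Pictures are saved under pics/ and viewed, at most 10 in all, crops included, and the job is handed in when it is done.

Besides the shell and the picture viewer there is one more tool, called after "Emit:" as name(argument=value, ...), one argument or row to a line, values as JSON. step_arm: Moves the arm, as the interface text tells. Shift numbers are shares of 0.08 m and turn numbers shares of 180 degrees, none past 1 either way. Its arguments: {"type":"object","properties":{"rows":{"type":"array"},"newtons":{"type":"number"}},"required":["rows"]}

```bash
mkdir -p pics
cat > h.py <<'E'
import numpy as np, cv2
from scipy.spatial.transform import Rotation as R
from plant import manip
def cam(n):
    s=manip.state() if n=="wrist" else None
    c=manip.read_camera(n); K=np.array(c["intrinsics"])
    if n=="wrist":
        T=np.eye(4);T[:3,:3]=R.from_quat(s["tool_rot"]).as_matrix();T[:3,3]=s["position"]
        T=T@np.array(c["tool_from_camera"])
    else:
        T=np.eye(4);o=np.array(c["orientation"]);T[:3,:3]=o if o.shape==(3,3) else R.from_quat(o).as_matrix();T[:3,3]=c["position"]
    return c["frame"],K,T
def onplane(K,T,u,v,z):
    d=T[:3,:3]@np.linalg.solve(K,[u,v,1.]); p=T[:3,3]
    return p+d*(z-p[2])/d[2]
def save(n,f): cv2.imwrite("pics/"+n+".png",f[...,::-1])
E
python3 - <<'E'
from h import *
ims=[]
for n in("scene","side","wrist"):
    f,K,T=cam(n); save(n,f); print(n,T[:3,3].round(),T[:3,2].round(2)); np.savez(n,f=f,K=K,T=T)
s=manip.state(); print(s)
a=np.hstack([cv2.imread("pics/scene.png"),cv2.imread("pics/side.png")]); cv2.imwrite("pics/both.png",cv2.resize(a,(800,300),interpolation=cv2.INTER_AREA))
E
```

```text
scene [1364.   97. 1203.] [-0.59 -0.02 -0.8 ]
side [-131. -760.  875.] [ 0.52  0.64 -0.56]
wrist [ 300. -583.  372.] [-0.3  -0.11 -0.95]
{'clock': 0.15, 'q': array([ 1.12179213,  0.33378561,  0.03987499,  1.46605882, -0.01338689,
        1.34330878, -0.05850512]), 'qvel': array([ 3.11346111e-04, -1.52802899e-03,  6.70805757e-05, -3.59547789e-03,
       -1.06053500e-03,  3.83850968e-04,  1.28513259e-03]), 'joint_efforts': array([ 3.85217165e-03, -6.59044790e+01,  1.36780422e+00, -4.05868077e+01,
        1.69932941e-02,  9.64399602e-03, -2.81584437e-05]), 'position': array([ 222.60127864, -610.27558742,  200.80627068]), 'tool_rot': array([ 9.84744916e-01,  1.74002964e-01, -1.60795129e-04, -6.27123571e-04]), 'wrist_force': array([-0.27100703, -0.24700211, -0.85763974]), 'torque': array([-0.03956936, -0.00781651, -0.01941485]), 'grasp_force': 0.0, 'gripper_width': 1.0049979049966242}
```

View pics/scene.png

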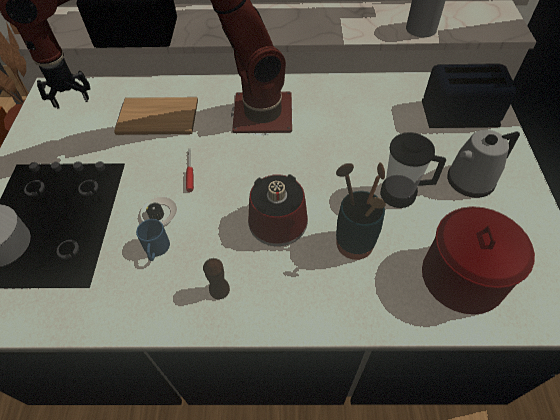

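View pics/side.png

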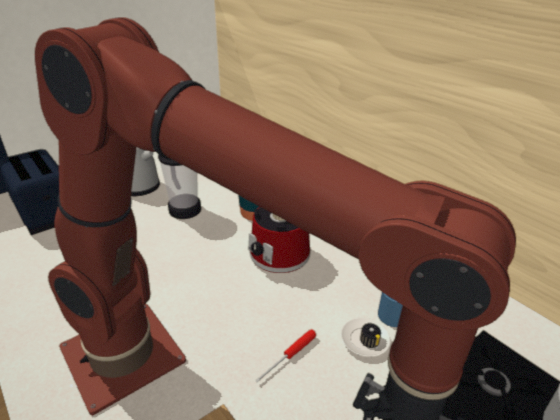

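The scene view shows the blender at about (277,210) with the coupling at (277,188). The pot is to its right at (358,225), with spoons up to (345,170) and (380,170). The mug, dish, driver and mill are to the left. In the side view the arm partly hides the blender at (280,235). Next I measure.

Run:
```python
from h import *
d=np.load("scene.npz");f,K,T=d["f"],d["K"],d["T"]
h=cv2.cvtColor(f,cv2.COLOR_RGB2HSV)
c=f[160:255,235:330]; save("crop1",cv2.resize(c,(570,570),interpolation=cv2.INTER_CUBIC))
# cream mask near coupling
m=np.zeros(f.shape[:2],bool); m[172:210,260:295]=True
g=m&(h[...,2]>120)&(h[...,1]<110)
v,u=np.nonzero(g); print("cream",u.min(),u.max(),v.min(),v.max(),u.mean(),v.mean())
for z in(170,189): print(onplane(K,T,(u.min()+u.max()+0)/2,v.mean(),z).round(1), onplane(K,T,u.min()-.5,v.mean(),z).round(1),onplane(K,T,u.max()+.5,v.mean(),z).round(1))
print("pot",[onplane(K,T,u,v,z).round() for u,v,z in[(358,207,195),(346,170,340),(380,168,330),(367,200,250)]])
# red body extents
m=np.zeros(f.shape[:2],bool); m[170:255,240:320]=True
b=m&((h[...,0]<10)|(h[...,0]>170))&(h[...,1]>140)
v,u=np.nonzero(b);print("red",u.min(),u.max(),v.min(),v.max())
```

```text
cream 260 294 172 202 276.29333333333335 180.0222222222222
[497.1  65.1 170. ] [496.5  11.8 170. ] [497.7 118.2 170. ]
[513.   65.6 189. ] [512.4  13.4 189. ] [513.6 117.8 189. ]
pot [array([620., 295., 195.]), array([608., 248., 340.]), array([594., 339., 330.]), array([637., 311., 250.])]
red 250 306 186 217
```

View pics/crop1.png

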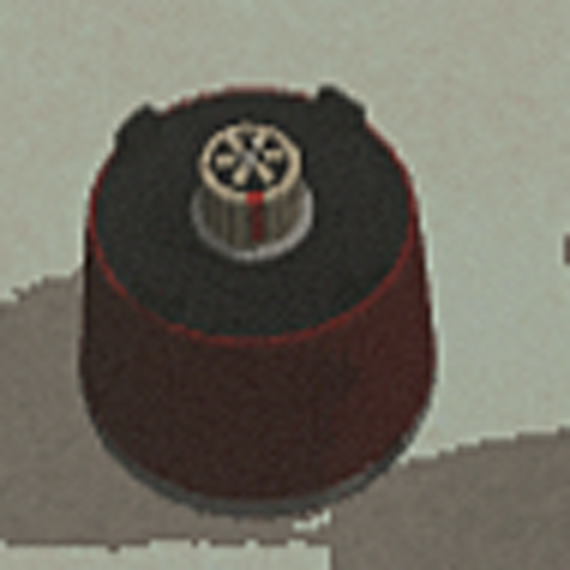

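The crop shows the coupling's top ellipse centred at about (250,160) and the red mark at (256,197). In full-image pixels that is (276.7,186.7) and (277.7,192.8). The mark faces the scene camera (+x), and the dogs are visible at the far rim.

Run:
```python
from h import *
d=np.load("scene.npz");f,K,T=d["f"],d["K"],d["T"]
o=lambda x,y,z:onplane(K,T,235-.4+x/6,160-.4+y/6,z).round(1)
print("top",o(250,160,189),"L/R",o(199,160,189),o(302,160,189),"mark",o(256,195,189))
print("deck L/R/front/back",o(91,200,150),o(416,200,150),o(250,342,150),o(250,88,150))
print("dogs",o(138,112,168),o(342,98,168))
s=manip.state();print(R.from_quat(s["tool_rot"]).as_matrix().round(2))
```

```text
top [537.   63.7 189. ] L/R [536.7  38.6 189. ] [537.3  89.2 189. ] mark [559.   66.8 189. ]
deck L/R/front/back [530.4 -17.8 150. ] [532.1 146.4 150. ] [619.1  63.4 150. ] [456.8  62.  150. ]
dogs [487.7   5.6 168. ] [479.6 109.6 168. ]
[[ 0.94  0.34 -0.  ]
 [ 0.34 -0.94  0.  ]
 [-0.   -0.   -1.  ]]
```

Emit:
step_arm(
  rows=[
    [[0.22,0.47,0.3],[0,0,0.024],1],
    [[0.44,0.94,0.6],[0,0,0.047],1],
    [[0.44,0.94,0.6],[0,0,0.047],1],
  ],
  newtons=60,
)

```text
clock: 0.52
position: [261.0, -533.6, 252.0]
tool_rot: [0.969, 0.249, 0.001, 0.001]
wrist_force: [0.3, -0.7, -0.7]
gripper_width: 1.001
grasp_force: 0.0
```

Emit:
step_arm(
  rows=[
    [[0.22,0.47,0.2],[0,0,0.024],1],
    [[0.44,0.94,0.4],[0,0,0.047],1],
    [[0.44,0.94,0.4],[0,0,0.047],1],
  ],
)

```text
clock: 0.9
position: [295.2, -458.5, 282.7]
tool_rot: [0.948, 0.319, 0.001, 0.001]
wrist_force: [-0.1, -0.4, -0.5]
gripper_width: 1.002
grasp_force: 0.0
```

Emit:
step_arm(
  rows=[
    [[0.22,0.47,0],[0,0,0.024],1],
    [[0.44,0.94,0],[0,0,0.047],1],
    [[0.44,0.94,0],[0,0,0.047],1],
  ],
)

```text
clock: 1.27
position: [329.5, -383.3, 281.1]
tool_rot: [0.922, 0.388, 0.0, -0.0]
wrist_force: [-1.7, -0.7, -0.1]
gripper_width: 1.001
grasp_force: 0.0
```

Emit:
step_arm(
  rows=[
    [[0.22,0.47,0],[0,0,0.024],1],
    [[0.44,0.94,0],[0,0,0.047],1],
    [[0.44,0.94,0],[0,0,0.047],1],
  ],
)

```text
clock: 1.65
position: [364.4, -308.6, 281.2]
tool_rot: [0.891, 0.454, 0.0, -0.0]
wrist_force: [0.1, -0.4, -0.3]
gripper_width: 1.002
grasp_force: 0.0
```

```bash
python3 -c "
from h import *
s=manip.state();print(s['clock'],s['position'],s['q'].round(2),s['wrist_force'],R.from_quat(s['tool_rot']).as_matrix().round(3))"
```

```text
1.65 [ 364.41526345 -308.59857546  281.18333531] [ 0.85 -0.04 -0.23  1.73 -0.01  1.45 -0.01] [ 0.06185505 -0.41615578 -0.26599499] [[ 0.587  0.809 -0.   ]
 [ 0.809 -0.587  0.   ]
 [ 0.    -0.    -1.   ]]
```

Emit:
step_arm(
  rows=[
    [[0.22,0.47,0],[0,0,0.024],1],
    [[0.43,0.93,0],[0,0,0.047],1],
    [[0.43,0.93,0],[0,0,0.047],1],
  ],
)

```text
clock: 2.02
position: [398.7, -234.6, 281.3]
tool_rot: [0.855, 0.518, 0.0, -0.0]
wrist_force: [-0.3, -1.3, 0.1]
gripper_width: 1.0
grasp_force: 0.0
```

Emit:
step_arm(
  rows=[
    [[0.22,0.47,0],[0,0,0.024],1],
    [[0.43,0.93,0],[0,0,0.047],1],
    [[0.43,0.93,0],[0,0,0.047],1],
  ],
)

```text
clock: 2.4
position: [433.0, -160.5, 281.3]
tool_rot: [0.815, 0.58, 0.0, -0.0]
wrist_force: [-0.6, -1.0, 0.1]
gripper_width: 1.001
grasp_force: 0.0
```

Emit:
step_arm(
  rows=[
    [[0.22,0.47,0],[0,0,0.024],1],
    [[0.43,0.93,0],[0,0,0.047],1],
    [[0.43,0.93,0],[0,0,0.047],1],
  ],
)

```text
clock: 2.78
position: [467.4, -86.3, 281.2]
tool_rot: [0.77, 0.638, 0.0, -0.0]
wrist_force: [-0.6, -1.6, -0.8]
gripper_width: 0.999
grasp_force: 0.0
```

Emit:
step_arm(
  rows=[
    [[0.22,0.47,0],[0,0,0.024],1],
    [[0.43,0.93,0],[0,0,0.047],1],
    [[0.43,0.93,0],[0,0,0.047],1],
  ],
)

```text
clock: 3.15
position: [501.8, -12.1, 281.1]
tool_rot: [0.721, 0.693, 0.0, -0.0]
wrist_force: [0.4, -1.6, 0.3]
gripper_width: 1.003
grasp_force: 0.0
```

Emit:
step_arm(
  rows=[
    [[0.22,0.47,0],[0,0,0.024],1],
    [[0.43,0.93,0],[0,0,0.047],1],
    [[0.43,0.93,0],[0,0,0.047],1],
    [[0.43,0.93,0],[0,0,0.047],1],
  ],
)

```text
clock: 3.65
position: [535.7, 59.1, 281.0]
tool_rot: [0.67, 0.743, -0.001, -0.0]
wrist_force: [-0.6, -0.1, -0.5]
gripper_width: 0.999
grasp_force: 0.0
```

Run:
```python
from h import *
f,K,T=cam("wrist");save("w1",f);np.savez("w1",f=f,K=K,T=T)
s=manip.state();print(s['clock'],s['position'],s['q'].round(3),s['wrist_force'],s['torque'],R.from_quat(s['tool_rot']).as_matrix().round(3))
for p in [(537.5,63.5,189),(537.5,63.5,150)]:
    c=np.linalg.inv(T)@np.r_[p,1];c=K@c[:3];print(c[:2]/c[2])
```

```text
3.7 [535.60427606  59.10704159 281.16892246] [ 0.413  0.125 -0.662  1.581  0.078  1.463 -0.151] [-0.0883179   0.15483747  0.59134374] [-0.03128995 -0.05191421 -0.01912149] [[-0.103  0.995 -0.001]
 [ 0.995  0.103 -0.001]
 [-0.001 -0.001 -1.   ]]
[283.36573628 192.54805233]
[283.05488692 180.24468084]
```

View pics/w1.png

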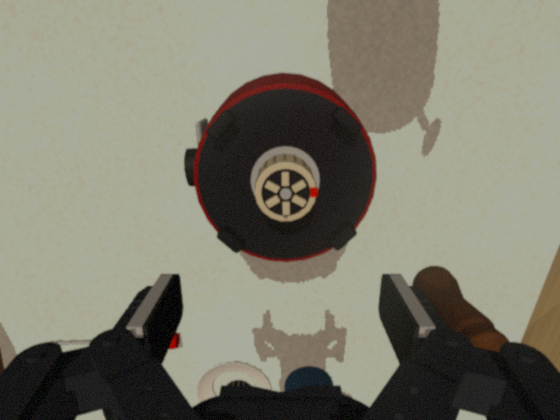

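The wrist view shows the coupling's ring centred at about (286,193) with the red mark at (314,191). I predicted (283,192.5), so the two views agree to about 2 mm. The mill is at the lower right, outside the right finger.

Run:
```python
from h import *
d=np.load("w1.npz");f,K,T=d["f"],d["K"],d["T"]
h=cv2.cvtColor(f,cv2.COLOR_RGB2HSV)
m=np.zeros(f.shape[:2],np.uint8); m[155:230,245:330]=1
g=((m>0)&(h[...,2]>110)&(((h[...,0]>8)&(h[...,0]<30)&(h[...,1]>50))|(h[...,1]>150))).astype(np.uint8)
cs,_=cv2.findContours(g,cv2.RETR_EXTERNAL,cv2.CHAIN_APPROX_NONE)
c=max(cs,key=cv2.contourArea);print(cv2.boundingRect(c),cv2.minEnclosingCircle(c))
o=lambda u,v,z:onplane(K,T,u,v,z).round(1)
x,y,w,hh=cv2.boundingRect(c)
b=y+hh; print("top",o(x+(w-1)/2,y+hh-.5-w/2,189),o(x-.5,193,189),o(x+w-.5,193,189),o(286,193,189),"mark",o(314,191.5,189))
print("deck",o(195.5,172,150),o(375.5,172,150))
```

```text
(254, 155, 65, 66) ((284.6768798828125, 187.19219970703125), 33.615272521972656)
top [539.2  67.4 189. ] [513.9  60.7 189. ] [565.3  66.  189. ] [539.6  63.3 189. ] mark [561.6  66.9 189. ]
deck [458.8  62.9 150. ] [618.9  79.6 150. ]
```

Emit:
step_arm(
  rows=[
    [[0.036,0.055,-0.4],[0,0,0],1],
    [[0.036,0.055,-0.8],[0,0,0],1],
    [[0.036,0.055,-0.8],[0,0,0],1],
  ],
)

```text
clock: 4.08
position: [537.0, 64.1, 215.6]
tool_rot: [0.669, 0.743, -0.002, -0.001]
wrist_force: [0.1, -0.3, 0.8]
gripper_width: 0.998
grasp_force: 0.0
```

Emit:
step_arm(
  rows=[
    [[0,0,-0.3],[0,0,0],1],
    [[0,0,-0.5],[0,0,0],1],
    [[0,0,-0.5],[0,0,0],1],
    [[0,0,-0.5],[0,0,0],1],
  ],
)

```text
clock: 4.58
position: [538.9, 66.5, 178.5]
tool_rot: [0.668, 0.744, 0.0, 0.0]
wrist_force: [-0.0, -0.3, 0.8]
gripper_width: 1.001
grasp_force: 0.0
```

Run:
```python
from h import *
f,K,T=cam("wrist");save("w2",f)
s=manip.state();print(s['clock'],s['position'],s['q'].round(3),s['wrist_force'],s['torque'])
```

```text
4.625 [539.00257627  66.59060786 178.58047736] [ 0.394  0.188 -0.668  1.731  0.122  1.263 -0.195] [0.34478451 1.01041759 0.70902512] [ 0.06231805 -0.00477019 -0.00928115]
```

View pics/w2.png

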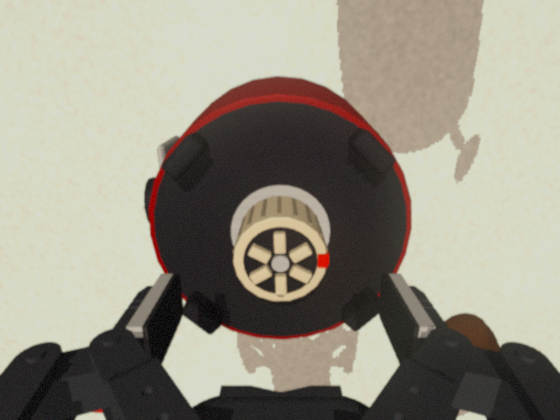

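The ring is centred at about (281,259), radius 47 px, between the fingers, with the mark at (323,261).

Run:
```python
from h import *
f,K,T=cam("wrist")
for u,v in[(281,259),(233,259),(329,259),(281,301)]: print(onplane(K,T,u,v,189).round(1))
s=manip.state();print(s['position'])
```

```text
[539.4  65.3 189. ]
[514.7  62.6 189. ]
[564.2  67.9 189. ]
[542.2  40.1 189. ]
[538.96980899  66.66035641 178.49949211]
```

Emit:
step_arm(
  rows=[
    [[0,-0.022,-0.15],[0,0,0],1],
    [[0,-0.022,-0.29],[0,0,0],1],
    [[0,-0.022,-0.29],[0,0,0],1],
    [[0,-0.022,-0.29],[0,0,0],1],
  ],
)

```text
clock: 5.18
position: [538.4, 64.9, 154.3]
tool_rot: [0.668, 0.744, -0.0, -0.0]
wrist_force: [0.2, 0.1, 0.5]
gripper_width: 1.0
grasp_force: 0.0
```

Emit:
step_arm(
  rows=[
    [[0,0,0],[0,0,0],0.3],
    [[0,0,0],[0,0,0],-1],
    [[0,0,0],[0,0,0],-1],
    [[0,0,0],[0,0,0],-1],
    [[0,0,0],[0,0,0],-1],
    [[0,0,0],[0,0,0],-1],
    [[0,0,0],[0,0,0],-1],
    [[0,0,0],[0,0,0],-1],
  ],
  newtons=60,
)

```text
clock: 6.18
position: [535.7, 64.4, 157.2]
tool_rot: [0.668, 0.744, -0.003, -0.0]
wrist_force: [-32.0, -5.4, 36.4]
gripper_width: 0.383
grasp_force: 74.0
```

Run:
```python
from h import *
s=manip.state();print(s)
```

```text
{'clock': 6.175, 'q': array([ 0.39129299,  0.20178655, -0.66638986,  1.76203892,  0.13443949,
        1.22767257, -0.20272762]), 'qvel': array([ 2.10286374e-05,  1.16533767e-03,  1.20983878e-04, -4.62956104e-05,
       -6.19020763e-04, -1.57233928e-03,  5.49121920e-04]), 'joint_efforts': array([ -0.81258288, -29.31279659,  -2.75602341, -36.57894015,
         0.89586848,  -9.39215988,  -0.31289896]), 'position': array([535.73915653,  64.35418287, 157.2424694 ]), 'tool_rot': array([ 6.67725839e-01,  7.44402741e-01, -2.58614274e-03, -2.73444143e-04]), 'wrist_force': array([-31.98899411,  -5.42165844,  36.42369296]), 'torque': array([-1.01744056,  4.868884  ,  0.33514984]), 'grasp_force': 73.95440893247724, 'gripper_width': 0.38272502034795386}
```

Run:
```python
from h import *
f,K,T=cam("wrist")
g,K,T=cam("side")
a=np.hstack([f[150:420,80:480],cv2.resize(g[150:300,200:350],(270,270),interpolation=cv2.INTER_CUBIC)])
save("w3",a)
```

```text
(no output)
```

View pics/w3.png

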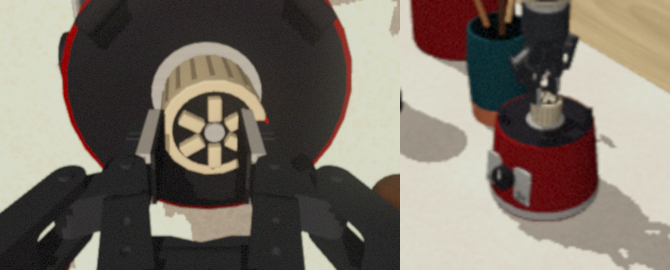

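The wrist crop shows the left pad beside the ring at (155,140), while the right finger covers the ring's right edge at (250,140). In the side crop the fingertips look high against the hub at (547,110). I'll project the known points to check this.

Run:
```python
from h import *
s=manip.state();p=s['position'];Rm=R.from_quat(s['tool_rot']).as_matrix()
print(Rm.round(3).tolist())
f,K,T=cam("side");f2,K2,T2=cam("wrist")
def pr(K,T,p):
    c=np.linalg.inv(T)@np.r_[p,1];c=K@c[:3];return (c[:2]/c[2])
y=Rm[:,1]
cen=np.array([538.5,64.5,0])
pts={"tcp":p,"gr":p-19*Rm[:,2],"grL":p-19*Rm[:,2]-25*y,"grR":p-19*Rm[:,2]+25*y,"tipL":p-25*y,"tipR":p+25*y,"top":cen+[0,0,189],"bot":cen+[0,0,151]}
for k,q in pts.items():
    a=pr(K,T,q);b=pr(K2,T2,q);print(k,np.round(q),"sidecrop",((a-[200,150])*1.8+[400,0]).round(),"wristcrop",(b-[80,150]).round())
c=f[150:260,230:340];a=cv2.resize(c,(560,560),interpolation=cv2.INTER_CUBIC);save("s2",a)
for k,q in pts.items(): print(k,((pr(K,T,q)-[230,150])*560/110).round())
```

```text
[[-0.108, 0.994, -0.004], [0.994, 0.108, -0.003], [-0.003, -0.004, -1.0]]
tcp [536.  64. 157.] sidecrop [543. 115.] wristcrop [200.  98.]
gr [536.  64. 176.] sidecrop [543. 105.] wristcrop [200. 115.]
grL [511.  62. 176.] sidecrop [532. 111.] wristcrop [150. 115.]
grR [561.  67. 176.] sidecrop [554. 100.] wristcrop [251. 115.]
tipL [511.  62. 157.] sidecrop [532. 121.] wristcrop [155.  98.]
tipR [561.  67. 157.] sidecrop [553. 109.] wristcrop [246.  98.]
top [538.  64. 189.] sidecrop [544.  98.] wristcrop [206. 128.]
bot [538.  64. 151.] sidecrop [544. 118.] wristcrop [205.  93.]
tcp [251. 325.]
gr [252. 298.]
grL [221. 314.]
grR [282. 282.]
tipL [220. 342.]
tipR [281. 309.]
top [256. 278.]
bot [255. 332.]
```

View pics/s2.png

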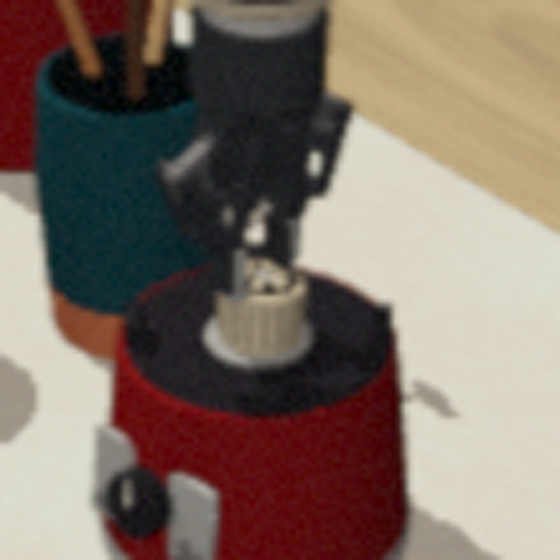

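Run:
```python
from h import *
c=manip.read_camera("wrist");T=np.array(c["tool_from_camera"]);K=np.array(c["intrinsics"])
print(T.round(3).tolist(),K.tolist())
def tip(ul,ur,v,gap):
    # both rays in tool frame; depth where separation along y equals gap
    a=T[:3,:3]@np.linalg.solve(K,[ul,v,1.]);b=T[:3,:3]@np.linalg.solve(K,[ur,v,1.])
    t=gap/abs(b[1]-a[1]); return (T[:3,3]+a*t).round(1),(T[:3,3]+b*t).round(1)
print(tip(181,380,275,85))
for g in(32.5,45,50): print(g,tip(235,325,260,g))
s=manip.state();print(s['clock'])
```

```text
[[0.001, -0.947, -0.32, 82.084], [1.0, 0.001, 0.0, -0.091], [-0.0, -0.32, 0.947, -171.432], [0.0, 0.0, 0.0, 1.0]] [[345.5782419710544, 0.0, 280.37135234491694], [0.0, 345.5782419710544, 206.1088833065078], [0.0, 0.0, 1.0]]
(array([  6.9, -42.5, -41. ]), array([  6.9,  42.5, -41. ]))
32.5 (array([ 23.6, -16.4, -59.5]), array([ 23.7,  16.1, -59.5]))
45 (array([  1.2, -22.7, -16.4]), array([  1.2,  22.3, -16.4]))
50 (array([ -7.8, -25.2,   0.8]), array([-7.8, 24.8,  0.8]))
6.425
```

Run:
```python
from h import *
fs=[np.mean([cam(n)[0].astype(float) for _ in range(4)],0) for n in("wrist","side")]
a=cv2.resize(fs[0][225:375,200:360],(427,400),interpolation=cv2.INTER_CUBIC)
b=cv2.resize(fs[1][175:230,255:305],(364,400),interpolation=cv2.INTER_CUBIC)
a=np.hstack([a,b]).clip(0,255);a=(255*(a/255)**.55).astype(np.uint8);save("z1",a)
print(a.shape,manip.state()['clock'])
```

```text
(400, 791, 3) 6.825
```

View pics/z1.png

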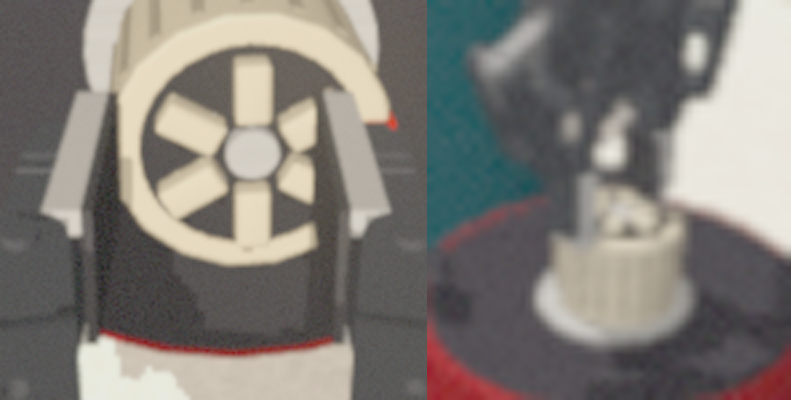

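The pictures show the right finger standing on the hub's rim and teeth and the left pad barely below the rim. So the real fingertips are about 34 mm behind the nominal TCP at this opening (gap about 34 mm, matching the reading). When fully open they are about 48 mm behind. I'll reopen, rise, then descend deeper in small steps, watching the force.

Emit:
step_arm(
  rows=[
    [[0,0,0.1],[0,0,0],1],
    [[0,0,0.25],[0,0,0],1],
    [[0,0,0.25],[0,0,0],1],
    [[0,0,0.25],[0,0,0],1],
    [[0,0,0.25],[0,0,0],1],
  ],
)

```text
clock: 7.45
position: [538.2, 64.8, 173.8]
tool_rot: [0.668, 0.744, -0.0, -0.0]
wrist_force: [0.6, 0.6, -0.3]
gripper_width: 1.002
grasp_force: 0.0
```

Run:
```python
from h import *
f,K,T=cam("wrist");s=manip.state();print(s['clock'],s['position'],s['wrist_force'].round(1),s['torque'].round(2),s['gripper_width'])
g=cam("scene")[0];h=cv2.cvtColor(f,cv2.COLOR_RGB2HSV)
m=((h[...,0]<6)|(h[...,0]>174))&(h[...,1]>190)&(h[...,2]>150);m[:200]=0;m[:,:290]=0;m[:,350:]=0
v,u=np.nonzero(m);print("mark px",u.mean(),v.mean(),len(u),onplane(K,T,u.mean(),v.mean(),189).round(1))
a=np.hstack([f[170:420,60:500],cv2.resize(g[170:215,250:305],(306,250),interpolation=cv2.INTER_CUBIC)]);save("w4",a)
```

```text
7.5 [538.19580907  64.79751477 173.83646064] [-0.  -1.2  0.5] [-0.    0.08 -0.01] 0.9957912091897752
mark px 326.7105263157895 261.88157894736844 152 [561.5  66.8 189. ]
```

View pics/w4.png

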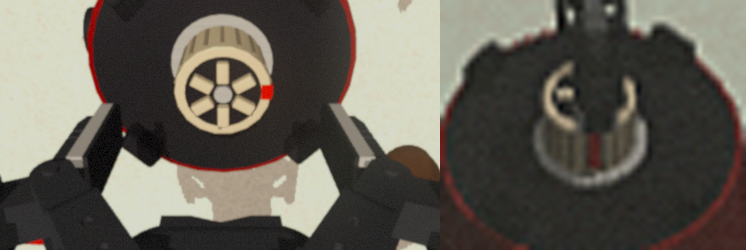

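The wrist crop shows the ring centred at about (223,92), between the open fingers, with the mark unmoved at (267,92). The fingertips are well above it, and the scene crop shows the +x finger above the hub. Descending deeper.

Emit:
step_arm(
  rows=[
    [[0.01,0,-0.2],[0,0,0],1],
    [[0.01,0,-0.3],[0,0,0],1],
    [[0.01,0,-0.3],[0,0,0],1],
  ],
)

```text
clock: 7.92
position: [538.4, 64.7, 149.0]
tool_rot: [0.668, 0.744, -0.001, -0.001]
wrist_force: [0.7, -0.1, 0.4]
gripper_width: 0.999
grasp_force: 0.0
```

Emit:
step_arm(
  rows=[
    [[0,0,-0.08],[0,0,0],1],
    [[0,0,-0.16],[0,0,0],1],
    [[0,0,-0.16],[0,0,0],1],
  ],
)

```text
clock: 8.3
position: [538.9, 64.7, 137.0]
tool_rot: [0.668, 0.744, -0.0, -0.0]
wrist_force: [0.5, -0.1, 0.3]
gripper_width: 1.003
grasp_force: 0.0
```

Emit:
step_arm(
  rows=[
    [[0,0,-0.07],[0,0,0],1],
    [[0,0,-0.13],[0,0,0],1],
    [[0,0,-0.13],[0,0,0],1],
  ],
)

```text
clock: 8.68
position: [538.9, 64.8, 126.6]
tool_rot: [0.668, 0.744, -0.0, -0.0]
wrist_force: [0.2, -0.1, -0.0]
gripper_width: 1.001
grasp_force: 0.0
```

Emit:
step_arm(
  rows=[
    [[0,0,0],[0,0,0],0.4],
    [[0,0,0],[0,0,0],0.4],
    [[0,0,0],[0,0,0],-1],
    [[0,0,0],[0,0,0],-1],
    [[0,0,0],[0,0,0],-1],
    [[0,0,0],[0,0,0],-1],
  ],
  newtons=60,
)

```text
clock: 9.43
position: [539.4, 64.9, 127.4]
tool_rot: [0.668, 0.744, 0.0, 0.0]
wrist_force: [-1.9, -0.8, 6.1]
gripper_width: 0.568
grasp_force: 61.1
```

Run:
```python
from h import *
f=cam("side")[0];s=manip.state();print(s['clock'],s['position'],s['wrist_force'].round(1),s['torque'].round(2),s['gripper_width'],s['grasp_force'],s['q'].round(2))
```

```text
9.475 [539.40479366  64.8608087  127.4777609 ] [-2.1 -1.1  5.6] [-0.12  0.35  0.02] 0.5677490868158023 61.086232148809216 [ 0.38  0.23 -0.66  1.79  0.16  1.17 -0.22]
```

The hub is now gripped properly: opening 0.568 (about 48 mm) and almost no side force. Testing both turn directions with small turns.

Emit:
step_arm(
  rows=[
    [[0,0,0],[0,0,0.02],-1],
    [[0,0,0.004],[0,0,0.04],-1],
    [[0,0,0.004],[0,0,0.04],-1],
    [[0,0,0.004],[0,0,0.04],-1],
  ],
)

```text
clock: 9.98
position: [539.6, 65.0, 127.8]
tool_rot: [0.62, 0.784, 0.0, 0.0]
wrist_force: [-1.1, 0.1, 6.1]
gripper_width: 0.567
grasp_force: 61.0
```

```bash
cat > st.py <<'E'
from h import *
s=manip.state();print(s['clock'],s['position'].round(1),s['wrist_force'].round(1),s['torque'].round(2),s['gripper_width'].__round__(3),round(float(s['grasp_force']),1),s['q'].round(2))
M=R.from_quat(s['tool_rot']).as_matrix();print("yaw of tool y",np.degrees(np.arctan2(M[1,1],M[0,1])).round(2))
E
python3 st.py
```

```text
9.975 [539.6  65.  127.8] [-1.1  0.1  6.1] [-0.02  0.07  0.06] 0.567 61.0 [ 0.4   0.24 -0.68  1.79  0.16  1.17 -0.1 ]
yaw of tool y 13.33
```

Emit:
step_arm(
  rows=[
    [[0,0,0],[0,0,-0.04],-1],
    [[0,0,-0.004],[0,0,-0.08],-1],
    [[0,0,-0.004],[0,0,-0.08],-1],
    [[0,0,-0.004],[0,0,-0.08],-1],
  ],
)

```text
clock: 10.48
position: [539.7, 64.9, 127.4]
tool_rot: [0.713, 0.702, 0.0, 0.0]
wrist_force: [0.6, -0.5, 5.3]
gripper_width: 0.565
grasp_force: 62.1
```

```bash
python3 st.py
```

```text
10.475 [539.7  64.9 127.4] [ 0.6 -0.5  5.3] [-0.22 -0.19  0.91] 0.565 62.1 [ 0.37  0.23 -0.65  1.79  0.15  1.17 -0.34]
yaw of tool y -0.9
```

The plus way turns freely (0.06 N m) and the minus way blocks (0.91 N m). It is a right-hand thread, so I go on in the plus direction, rising with the thread.

Emit:
step_arm(
  rows=[
    [[0,0,0.003],[0,0,0.045],-1],
    [[0,0,0.01],[0,0,0.09],-1],
    [[0,0,0.017],[0,0,0.135],-1],
    [[0,0,0.023],[0,0,0.18],-1],
    [[0,0,0.03],[0,0,0.225],-1],
    [[0,0,0.036],[0,0,0.27],-1],
    [[0,0,0.043],[0,0,0.315],-1],
    [[0,0,0.049],[0,0,0.36],-1],
  ],
)

```text
clock: 11.48
position: [538.9, 64.9, 131.0]
tool_rot: [0.224, 0.975, 0.0, -0.0]
wrist_force: [-1.5, -1.0, 5.1]
gripper_width: 0.568
grasp_force: 61.9
```

```bash
python3 st.py
python3 - <<'E'
from h import *
for n in("wrist","scene","side"):
    f,K,T=cam(n);h=cv2.cvtColor(f,cv2.COLOR_RGB2HSV);m=((h[...,0]<6)|(h[...,0]>174))&(h[...,1]>170)&(h[...,2]>90)
    c=K@(np.linalg.inv(T)@[539,65,190,1])[:3];u0,v0=(c[:2]/c[2]).astype(int);r=55 if n=="wrist" else 12
    w=np.zeros_like(m);w[v0-r:v0+r,u0-r:u0+r]=1;v,u=np.nonzero(m&w)
    if len(u): p=onplane(K,T,u.mean(),v.mean(),192);print(n,len(u),u.mean(),v.mean(),p.round(1),np.degrees(np.arctan2(p[1]-64.9,p[0]-539.2)).round(1))
E
```

```text
11.475 [538.9  64.9 131. ] [-1.5 -1.   5.1] [ 0.02  0.32 -0.07] 0.568 61.9 [ 0.5   0.26 -0.8   1.79  0.2   1.18  0.76]
yaw of tool y 64.07
wrist 72 333.40277777777777 319.1388888888889 [547.7  82.5 192. ] 64.1
```

The mark has gone from about 5° to 64° along with the tool, so there is no slip to speak of. About 53° more puts it at around 1.95 rad.

Emit:
step_arm(
  rows=[
    [[0,0,0.006],[0,0,0.045],-1],
    [[0,0,0.012],[0,0,0.09],-1],
    [[0,0,0.018],[0,0,0.135],-1],
    [[0,0,0.025],[0,0,0.18],-1],
    [[0,0,0.031],[0,0,0.225],-1],
    [[0,0,0.037],[0,0,0.27],-1],
    [[0,0,0.041],[0,0,0.297],-1],
    [[0,0,0.041],[0,0,0.297],-1],
  ],
)

```text
clock: 12.62
position: [539.0, 64.4, 134.2]
tool_rot: [-0.234, 0.972, -0.0, -0.0]
wrist_force: [-2.0, -1.5, 5.8]
gripper_width: 0.566
grasp_force: 62.1
```

```bash
python3 st.py
python3 - <<'E'
from h import *
for n in("wrist",):
    f,K,T=cam(n);h=cv2.cvtColor(f,cv2.COLOR_RGB2HSV);m=((h[...,0]<6)|(h[...,0]>174))&(h[...,1]>170)&(h[...,2]>90)
    c=K@(np.linalg.inv(T)@[539,65,195,1])[:3];u0,v0=(c[:2]/c[2]).astype(int);r=55
    w=np.zeros_like(m);w[v0-r:v0+r,u0-r:u0+r]=1;v,u=np.nonzero(m&w)
    if len(u): p=onplane(K,T,u.mean(),v.mean(),195.5);print(n,len(u),p.round(1),np.degrees(np.arctan2(p[1]-64.9,p[0]-539.2)).round(1))
E
```

```text
12.625 [539.   64.4 134.2] [-2.  -1.5  5.8] [-0.31  0.33  0.04] 0.566 62.1 [ 0.61  0.29 -0.94  1.78  0.25  1.2   1.64]
yaw of tool y 117.09
wrist 81 [529.6  82.  195.5] 119.5
```

Emit:
step_arm(
  rows=[
    [[0,0,0.03],[0,0,0],-1],
    [[0,0,0.06],[0,0,0],-1],
    [[0,0,0.06],[0,0,0],-1],
  ],
)

```text
clock: 13.05
position: [538.8, 64.5, 138.8]
tool_rot: [-0.235, 0.972, -0.0, -0.001]
wrist_force: [-2.0, -2.4, -2.5]
gripper_width: 0.568
grasp_force: 62.1
```

```bash
python3 st.py
```

```text
13.05 [538.8  64.5 138.8] [-2.  -2.4 -2.5] [-0.36  0.41 -0.03] 0.568 62.1 [ 0.62  0.29 -0.94  1.77  0.25  1.21  1.65]
yaw of tool y 117.19
```

It lifts freely, so I keep raising it.

Emit:
step_arm(
  rows=[
    [[0,0,0.1],[0,0,0],-1],
    [[0,0,0.25],[0,0,0],-1],
    [[0,0,0.4],[0,0,0],-1],
    [[0,0,0.6],[0,0,0],-1],
    [[0,0,0.6],[0,0,0],-1],
  ],
)

```text
clock: 13.68
position: [540.2, 65.2, 188.9]
tool_rot: [-0.235, 0.972, -0.0, 0.001]
wrist_force: [-0.5, -1.0, -1.4]
gripper_width: 0.565
grasp_force: 62.1
```

Emit:
step_arm(
  rows=[
    [[0,0,0.2],[0,0,0],-1],
    [[0,0,0.4],[0,0,0],-1],
    [[0,0,0.6],[0,0,0],-1],
    [[0,0,0.6],[0,0,0],-1],
    [[0,0,0.6],[0,0,0],-1],
    [[0,0,0.6],[0,0,0],-1],
    [[0,0,0.6],[0,0,0],-1],
  ],
)

```text
clock: 14.55
position: [539.0, 64.8, 234.7]
tool_rot: [-0.236, 0.972, 0.0, -0.0]
wrist_force: [0.0, -0.6, -0.8]
gripper_width: 0.564
grasp_force: 62.1
```

```bash
python3 st.py
python3 - <<'E'
from h import *
g=cam("side")[0];f=cam("scene")[0]
a=cv2.resize(g[130:290,210:350],(350,400),interpolation=cv2.INTER_CUBIC)
b=cv2.resize(f[120:270,215:375],(427,400),interpolation=cv2.INTER_CUBIC);save("end",np.hstack([a,b]))
E
```

```text
14.55 [539.   64.8 234.7] [ 0.  -0.6 -0.8] [ 0.03 -0.03 -0.05] 0.564 62.1 [ 0.65  0.21 -0.97  1.64  0.17  1.39  1.71]
yaw of tool y 117.25
```

View pics/end.png

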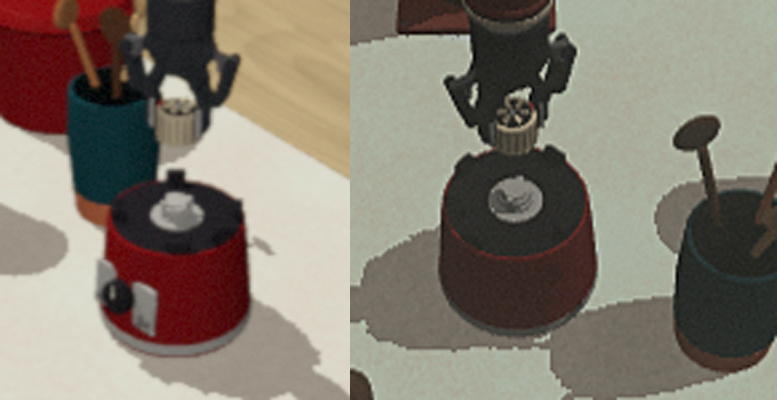

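The end view shows the coupling held in the gripper (left panel (178,120), right panel (515,125)), well above the bare spindle at (178,208) and (515,198). Its underside is about 108 mm above the deck.

```bash
python3 -c "
from h import *
print(manip.state()['qvel'].round(3)); print(manip.finish_job())"
```

```text
[-0.    -0.002 -0.    -0.001 -0.001 -0.001  0.001]
the job is handed in; nothing more can be done
None
```

The worn coupling is off: it had a right-hand thread, I unscrewed it about 1.97 rad, and it is held still about 108 mm above the deck; before that, one misplaced first grip pressed on the coupling's top with about 48 N at the wrist (over the 40 N limit if a finger on top counts as pressing), and I handed the job in without seeing a verdict.

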